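Fill the sample crate

ROBOT

A 7-joint arm with a two-finger parallel gripper is mounted at the origin on the work surface. World frame = base frame: x ahead of the robot, y to its left, z up, the work surface at z = 0. Lengths are in m, angles in rad, forces in N, time in s.
With the tool pointing down it reaches from about 0.35 to 0.9 m from the base axis. Payload 8.1 kg.
Tool frame: the origin (TCP) lies midway between the tips of the shut fingers; the grasp point (between the pads) lies 19 mm behind it (arm.hold_point_z is the distance from the TCP to the grasp point, in m); z points along the fingers, y is the direction in which the jaws open and shut (so a half turn about z gives the same grasp; the last joint's range is limited). The gripper opens to 92 mm and grips with 3 to 60 N. Pads are 19 mm wide; open, the fingers measure 130 mm over their backs; the gripper's body (75 mm by 190 mm) begins 47 mm behind the grasp point.
Start: joints at [1.16, 0.434, 0.025, 1.573, -0.012, 1.134, -0.075], TCP at [0.189, -0.596, 0.227] pointing down, gripper open.
Joint ranges: [-2.62, 2.62], [-0.44, 2.09], [-1.27, 1.32], [0.08, 2.57], [-1.32, 4.46], [0.12, 2], [-2.74, 2.74]. Speed limits (rad/s): [2.22, 2.22, 3.01, 3.01, 3.14, 3.14, 3.14].

INTERFACE

Orientations are given as a rotation vector (axis times angle).
In Python, from cell import arm gives the robot as it stands.
- The arm moves only by the shell command python3 -m pendant 'ROWS' [FORCE]. ROWS is JSON, a list of rows, each a list of 3 entries, a list of its own where there are three numbers: the shift along the tool's x, y, z in m, then the turn, a rotation vector about the tool's x, y, z in degrees, then the finger opening in m, from 0 to 0.0918. A call has 1 to 10 rows; each row shifts and turns the commanded pose from where the row before left it, along the tool's axes as they then stand; what a row does not reach is not made up. A row lasts 1/8 s, in which the tool goes at most 62.5 mm and 10.7 degrees, less where a joint would pass 70% of its speed; a pose out of reach is approached as far as the arm can. A call with a gripper value outside its range is refused whole. The fingers move at their own pace and stop on an object; FORCE is the grip in N (left out, the last holds). Time passes only in rows, so rows that do not move let the fingers close. It gives the time, the measured TCP pose, the force and the opening at its end, in the units of the state.
- arm.observe(): the state, without advancing time (a new reading comes with each control period).
- arm.get_image(name): name is "side" or "top"; returns (picture, depth): 400x640x3 uint8, red, green, blue; 400x640 float32, m along the optical axis (not along the pixel's ray), 0 where there is no reading.
- arm.camera_params(name): a dict with "fovy" (degrees; the focal length in pixels is half the picture's height over the tangent of half this angle, whatever the lens; pixels are square), "cx", "cy" (the principal point, pixels), "rvec" (rotation vector, rad) and "tvec" (3), from world to camera coordinates, as OpenCV has them. Camera axes: x right, y down, z forward; pixel columns grow to the right and rows downward; lengths in m; the calibration is good to about 2 mm. A picture is of the moment at which its call begins. camera_params takes no time and is no camera call.
- arm.sign_off(): hands the job in, once; it reports no verdict.
Trained networks look in the newest picture that a camera, given by its name, has taken for a name from the list of things; names that differ only in an ending like _2 or _b are one class to them, and where a whole thing is asked for, a point or a joint stands for the part that bears it (a point fixed in the world has none). Each returns a list of dicts, best first, with "conf" (0 to 1); they miss things now and then, are a little off and sometimes report something else, mostly with a low value. They report only what shows in the picture. A call takes as long as a camera call. They do not tell look-alikes from the thing itself.
- arm.look_for(camera, label): "rect" ([centre column, centre row, width, height] in pixels, round what is visible of it).
- arm.masks_of(camera, label): "pixels" (400x640 bool, what is visible of it) and "rect" ([centre column, centre row, width, height] in pixels, round what is visible of it).
The state is a dict: "clock": time; "joints": joint angles; "dq": joint speeds; "joint_efforts": joint torques, N m; "position": TCP position; "ee_rot": TCP orientation; "force": force on the tool from outside, world axes, zero at the start; "ft_torque": the same for the moment, N m; "width": opening from 0.0 (shut) to 1.0 (fully open).
Only numpy, scipy, OpenCV 4.12 (cv2) and the standard library are available. Lean on these libraries where they do the work, as an engineer would, in place of code of your own. Each camera call takes 0.05 s, during which the arm holds its last target.

TASK

Put the two short, wide amber bottles from the lab bench into the grey divided crate, upright, each in an empty cell of its own. They are glass: set each one down before letting go, do not drop it. Leave the tall slim amber bottle standing where it is.

Things in the scene. Friction and masses are not known exactly. Their poses are not given: they have to be found in the camera images.
- bottle_1: Short wide amber glass bottle, paper band, black screw cap, upright on the bench; one of two alike. Body 64 mm across, 58 mm high; shoulder slopes in to 74 mm; cap a cylinder 40 mm across from 74 mm to the top at 105 mm. 0.2 to 0.35 kg. Hold it by the cap from above. Round: yaw means nothing. Origin: centre of the underside, z up.
- bottle_2: Short wide amber glass bottle, paper band, black screw cap, upright on the bench; the other of the two. Body 64 mm across, 58 mm high; shoulder slopes in to 74 mm; cap a cylinder 40 mm across from 74 mm to the top at 105 mm. 0.2 to 0.35 kg. Hold it by the cap from above. Round: yaw means nothing. Origin: centre of the underside, z up.
- crate: Grey open square crate, 199 mm wide, 60 mm high, fixed, any yaw. Crossed partitions as high as the rim make 2 by 2 cells 92 mm wide; walls 5, floor 6 mm thick. Origin: centre of the underside; x, y along the walls, z up. Cell centres: x = +-48.5, y = +-48.5 mm. The cell at +48.5, +48.5 always holds a white jar (76 mm across, top 70 mm above the bench); the other three are empty.
- slim_bottle: To be left alone: tall slim amber bottle, paper band, black cap, 46 mm across, 135 mm high, upright among the short ones. These three are at least 115 mm apart, centre to centre; other things keep 70 mm from their centres, and none between them and the crate is taller. Origin: centre of the underside, z up.
Mind the look-alikes: they are no part of the job. What is shaped like the bottle_2 but green or purple is not meant.

How it is judged:
At the end, for the whole second after the job is handed in: Both short wide bottles stand on the crate's floor (undersides within 6 mm of it), within its walls and so in a cell each, within 0.15 rad of upright, at rest and released; the tall slim bottle stands within 30 mm of where it was (x of bottle_1 in the frame of crate between -0.097 and 0.097 m and y of bottle_1 in the frame of crate between -0.097 and 0.097 m and z of bottle_1 in the frame of crate between 0 and 0.012 m and angle between each of bottle_1, bottle_2's own z axis and vertical below 0.15 rad and linear speed of each of bottle_1, bottle_2 below 0.03 m/s and x of bottle_2 in the frame of crate between -0.097 and 0.097 m and y of bottle_2 in the frame of crate between -0.097 and 0.097 m and z of bottle_2 in the frame of crate between 0 and 0.012 m and not (distance of slim_bottle from where it was at the start of the episode above 0.03 m or angle between slim_bottle's own z axis and vertical above 0.3 rad)); the robot touches nothing.
It fails at once if bottle_1 is let go in mid-air (more than 40 mm above the bench with no finger on it) (height (world z) of bottle_1 above 0.04 m and contact force between bottle_1 and the fingers below 0.05 N).
It fails at once if bottle_2 is let go in mid-air (more than 40 mm above the bench with no finger on it) (height (world z) of bottle_2 above 0.04 m and contact force between bottle_2 and the fingers below 0.05 N).
It fails at once if the tall slim bottle is moved by more than 30 mm or tipped (distance of slim_bottle from where it was at the start of the episode above 0.03 m or angle between slim_bottle's own z axis and vertical above 0.3 rad).
It also fails if it takes over 58 s, if anything falls off the work surface, if the arm or the gripper's body presses on something with over 40 N, if the wrist force passes 120 N, or if a joint passes its speed limit or range.

## Working session

There is one attempt and no reset: what is moved stays moved. The work goes in short steps, Python scripts to look and compute and a shell command to move; the robot and the scene stay as the last step left them, time stands still between calls to the robot, and variables do not carry over. Pictures are saved under pics/ and viewed, and the job is handed in when it is done.

```bash
ls; mkdir -p pics
python3 - <<'E'
from cell import arm
import cv2,numpy as np
s=arm.observe(); print({k:np.round(v,3).tolist() for k,v in s.items()}, arm.hold_point_z)
for n in("top","side"):
    p,d=arm.get_image(n); cv2.imwrite(f"pics/{n}0.png",p[:,:,::-1]); np.save(f"{n}0.npy",d); np.save(f"{n}0_rgb.npy",p); print(n,arm.camera_params(n))
    for l in("bottle_1","slim_bottle","crate"):
        for r in arm.look_for(n,l): print(l,np.round(r["rect"]).tolist(),round(r["conf"],2))
E
```

```text
pics
{'clock': 0.0, 'joints': [1.16, 0.435, 0.025, 1.574, -0.012, 1.134, -0.075], 'dq': [-0.001, -0.0, 0.002, -0.0, 0.001, -0.001, -0.0], 'joint_efforts': [0.001, -66.785, 0.985, -31.446, -0.061, 0.043, 0.0], 'position': [0.189, -0.595, 0.226], 'ee_rot': [-3.103, -0.481, 0.001], 'force': [-0.652, -0.236, 0.781], 'ft_torque': [0.016, -0.035, 0.009], 'width': 1.002} 0.0188
top {'fovy': 56.45917179688712, 'cx': 326.1964113380868, 'cy': 205.1750833861771, 'rvec': array([ 2.1235998 , -2.17384205,  0.12730742]), 'tvec': array([-0.02635299,  0.52822067,  0.69356067])}
bottle_1 [490.0, 179.0, 50.0, 40.0] 0.84
bottle_1 [453.0, 239.0, 42.0, 34.0] 0.75
bottle_1 [388.0, 208.0, 40.0, 39.0] 0.64
bottle_1 [430.0, 185.0, 44.0, 40.0] 0.62
bottle_1 [350.0, 253.0, 34.0, 38.0] 0.59
slim_bottle [394.0, 141.0, 24.0, 36.0] 0.81
crate [223.0, 196.0, 147.0, 144.0] 0.59
side {'fovy': 47.91144033584575, 'cx': 318.71430265281833, 'cy': 205.27485449691164, 'rvec': array([ 0.28534476, -2.72577248,  1.39203905]), 'tvec': array([0.50881383, 0.14120597, 0.87039153])}
bottle_1 [329.0, 182.0, 30.0, 53.0] 0.77
bottle_1 [327.0, 136.0, 19.0, 40.0] 0.64
bottle_1 [364.0, 204.0, 32.0, 54.0] 0.62
bottle_1 [316.0, 161.0, 27.0, 45.0] 0.62
bottle_1 [366.0, 157.0, 26.0, 45.0] 0.6
slim_bottle [281.0, 164.0, 18.0, 56.0] 0.74
crate [285.0, 290.0, 150.0, 134.0] 0.83
```

View pics/top0.png

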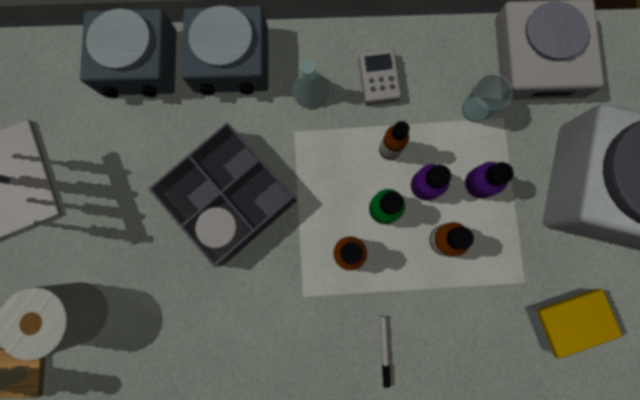

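View pics/side0.png

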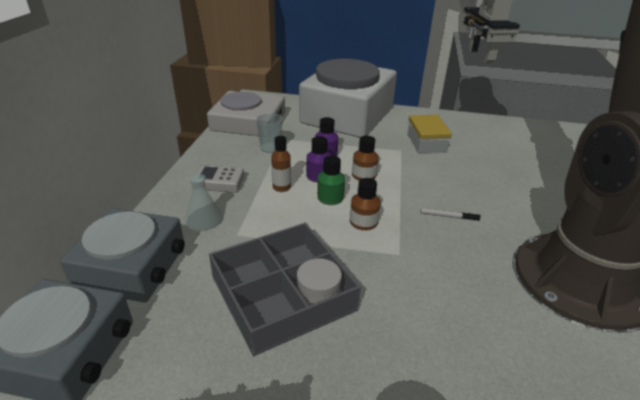

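Run:
```python
import cv2
p=cv2.imread("pics/top0.png")[110:270,310:530]; cv2.imwrite("pics/crop_top.png",cv2.resize(p,None,fx=3.5,fy=3.5,interpolation=cv2.INTER_CUBIC))
p=cv2.imread("pics/side0.png")[100:240,260:420]; cv2.imwrite("pics/crop_side.png",cv2.resize(p,None,fx=4,fy=4,interpolation=cv2.INTER_CUBIC))
```

```text
(no output)
```

View pics/crop_top.png

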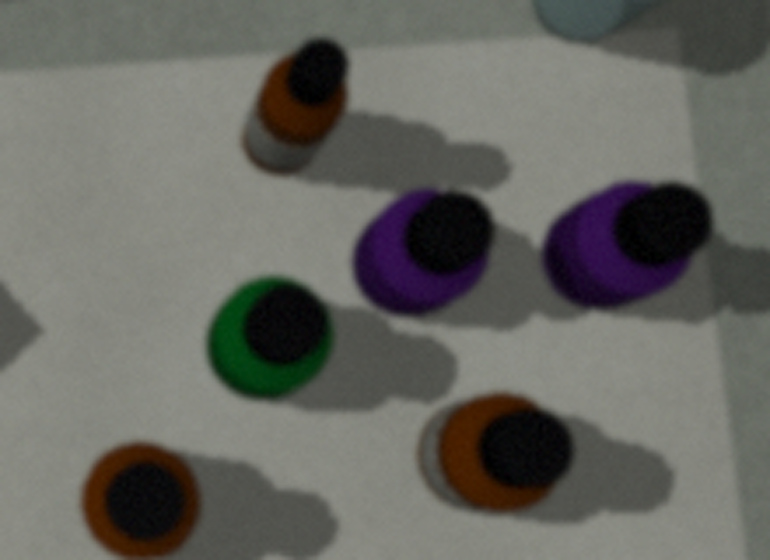

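View pics/crop_side.png

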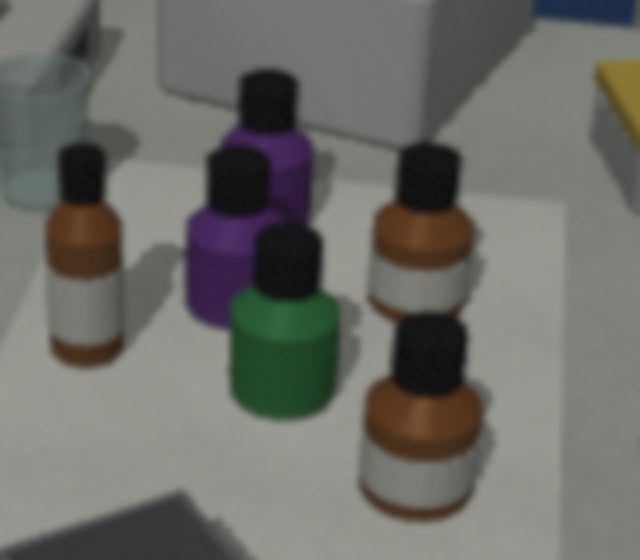

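Top view candidates:
- Short amber bottles with a paper band: (350,253) and (453,239). These are the targets.
- Look-alikes: green (388,208), purple (430,183) and purple (490,179).
- Slim amber bottle: (394,141), to be left alone.

The close crops confirm both choices: amber, banded and short. The white jar shows in the lower crate cell at (215,228).

Next I measure positions.

```bash
cat > h.py <<'E'
from cell import arm
import numpy as np,cv2
def cam(n):
    c=arm.camera_params(n); R,_=cv2.Rodrigues(np.array(c["rvec"])); t=np.array(c["tvec"]).ravel()
    return 200/np.tan(np.radians(c["fovy"]/2)),c["cx"],c["cy"],R,t
def ray(n,u,v,z):
    f,cx,cy,R,t=cam(n); d=R.T@np.array([(u-cx)/f,(v-cy)/f,1]); o=-R.T@t
    return o+d*(z-o[2])/d[2]
def proj(n,P):
    f,cx,cy,R,t=cam(n); q=np.atleast_2d(P)@R.T+t
    return np.c_[q[:,0]/q[:,2]*f+cx,q[:,1]/q[:,2]*f+cy]
def cloud(n,D):
    f,cx,cy,R,t=cam(n); v,u=np.mgrid[:400,:640]
    q=np.stack([(u-cx)/f*D,(v-cy)/f*D,D],-1); W=(q-t)@R; W[D<=0]=np.nan
    return W
E
python3 - <<'E'
from h import *
from scipy.optimize import minimize
res={}
for n in("top","side"):
    W=cloud(n,np.load(n+"0.npy")); C=np.load(n+"0_rgb.npy")
    pts={"top":dict(A=(351,253),B=(460,238),green=(391,203),pl=(438,176),pr=(500,174),slim=(400,131)),
     "side":dict(A=(367,189),B=(367,146),green=(332,167),pl=(320,146),pr=(327,128),slim=(281,146))}[n]
    v,u=np.mgrid[:400,:640]
    for k,(a,b) in pts.items():
        m=(np.hypot(u-a,v-b)<16)&(C.max(-1)<40)&(W[...,2]>.07)
        P=W[m]; 
        if len(P)<5: print(n,k,"few");continue
        top=P[P[:,2]>np.nanpercentile(P[:,2],95)-.006]
        (cx,cy),r=cv2.minEnclosingCircle(top[:,:2].astype(np.float32))
        h=.105 if k!="slim" else .135
        mu=np.array([u[m].mean(),v[m].mean()]) 
        print(n,k,len(P),"ztop",np.round(np.percentile(P[:,2],90),3),"mean top",np.round(top[:,:2].mean(0),3),"circ",np.round([cx,cy,r],3))
    m=(W[...,2]>.05)&(W[...,2]<.066)
    # crate rim
    lo,hi={"top":((140,115),(305,275)),"side":((200,215),(370,355))}[n]
    m&=(u>lo[0])&(u<hi[0])&(v>lo[1])&(v<hi[1])
    (c,s,a)=cv2.minAreaRect(W[m][:,:2].astype(np.float32)); print(n,"crate",np.round(c,4),np.round(s,3),a,m.sum())
    j=(W[...,2]>.066)&(W[...,2]<.08)&(u>lo[0])&(u<hi[0])&(v>lo[1])&(v<hi[1]); print("jar",W[j].mean(0).round(3),j.sum())
f,cx,cy,R,t=cam("top");print("top cam at",-R.T@t)
for p in [(228,124),(150,188),(217,266),(296,201)]: print(ray("top",*p,.06).round(3))
for k,p in dict(A=(351,253),B=(460,238)).items(): print(k,ray("top",*p,.105).round(3))
E
```

```text
top A 407 ztop 0.105 mean top [ 0.434 -0.081] circ [ 0.433 -0.081  0.02 ]
top B 492 ztop 0.105 mean top [ 0.455 -0.273] circ [ 0.455 -0.274  0.02 ]
top green 438 ztop 0.105 mean top [ 0.521 -0.156] circ [ 0.522 -0.156  0.02 ]
top pl 452 ztop 0.105 mean top [ 0.567 -0.242] circ [ 0.567 -0.242  0.019]
top pr 500 ztop 0.105 mean top [ 0.569 -0.352] circ [ 0.569 -0.352  0.019]
top slim 252 ztop 0.135 mean top [ 0.644 -0.172] circ [ 0.644 -0.173  0.013]
top crate [0.5533 0.1615] [0.199 0.199] 40.50547790527344 2150
jar [0.486 0.167 0.069] 1264
side A 305 ztop 0.106 mean top [ 0.434 -0.075] circ [ 0.432 -0.078  0.021]
side B 208 ztop 0.106 mean top [ 0.457 -0.267] circ [ 0.456 -0.27   0.019]
side green 266 ztop 0.106 mean top [ 0.522 -0.15 ] circ [ 0.522 -0.153  0.02 ]
side pl 252 ztop 0.106 mean top [ 0.56 -0.22] circ [ 0.55  -0.201  0.059]
side pr 237 ztop 0.106 mean top [ 0.567 -0.301] circ [ 0.567 -0.297  0.071]
side slim 141 ztop 0.135 mean top [ 0.644 -0.167] circ [ 0.645 -0.17   0.014]
side crate [0.5543 0.163 ] [0.2   0.202] 40.576900482177734 3124
jar [0.487 0.171 0.07 ] 1154
top cam at [ 0.43313022 -0.04597376  0.75566037]
[0.688 0.148 0.06 ]
[0.565 0.296 0.06 ]
[0.415 0.166 0.06 ]
[0.533 0.018 0.06 ]
A [ 0.434 -0.08   0.105]
B [ 0.455 -0.27   0.105]
```

```bash
cat >> h.py <<'E'
from scipy.spatial.transform import Rotation as Ro
T=dict(A=(.433,-.080),B=(.455,-.272),c1=(.548,.0936),c2=(.622,.1566),c3=(.559,.230))
def delta(xyz):
    s=arm.observe(); R=Ro.from_rotvec(s["ee_rot"]).as_matrix()
    return (R.T@(np.array(xyz)-s["position"])).round(4), "pos",np.round(s["position"],4),"z",R[:,2].round(3),"x",R[:,0].round(3),"t",s["clock"]
E
python3 -c "
from h import *
print(delta((*T['B'],.2)))"
```

```text
(array([ 0.3512, -0.2278,  0.0266]), 'pos', array([ 0.1893, -0.5955,  0.2266]), 'z', array([-0.,  0., -1.]), 'x', array([ 0.953,  0.303, -0.   ]), 't', 0.4)
```

```bash
python3 -m pendant '[[[0.02,-0.013,0],[0,0,0],0.08],[[0.04,-0.026,0],[0,0,0],0.08],[[0.045,-0.029,0],[0,0,0],0.08],[[0.045,-0.029,0.005],[0,0,0],0.08],[[0.045,-0.029,0.005],[0,0,0],0.08],[[0.045,-0.029,0.005],[0,0,0],0.08],[[0.045,-0.029,0.005],[0,0,0],0.08],[[0.04,-0.026,0.005],[0,0,0],0.08],[[0.02,-0.013,0],[0,0,0],0.08],[[0,0,0],[0,0,0],0.08]]' 35; python3 -c "
from h import *
print(delta((*T['B'],.078)))"
```

```text
clock: 1.65
position: [0.452, -0.2756, 0.2018]
ee_rot: [-3.103, -0.489, -0.001]
force: [0.8, -0.4, 0.1]
width: 0.87
(array([ 0.0039, -0.0024,  0.1238]), 'pos', array([ 0.452 , -0.2756,  0.2018]), 'z', array([ 0.001,  0.001, -1.   ]), 'x', array([0.951, 0.308, 0.001]), 't', 1.65)
```

```bash
python3 -m pendant '[[[0.004,-0.003,0.02],[0,0,0],0.08],[[0,0,0.04],[0,0,0],0.08],[[0,0,0.02],[0,0,0],0.08],[[0,0,0],[0,0,0],0.08],[[0,0,0],[0,0,0],0.08]]'; python3 -c "
from h import *
print(delta((*T['B'],.078)))
for n in('top','side'):
    p,d=arm.get_image(n); cv2.imwrite(f'pics/{n}1.png',p[:,:,::-1])
a=cv2.imread('pics/side1.png')[60:260,250:490];cv2.imwrite('pics/s1c.png',cv2.resize(a,None,fx=3,fy=3))
"
```

```text
clock: 2.28
position: [0.4536, -0.2752, 0.1227]
ee_rot: [3.104, 0.48, 0.001]
force: [0.3, -0.7, 0.6]
width: 0.87
(array([ 0.0023, -0.0027,  0.0447]), 'pos', array([ 0.4536, -0.2752,  0.1227]), 'z', array([ 0.001, -0.001, -1.   ]), 'x', array([0.953, 0.302, 0.001]), 't', 2.275)
```

View pics/s1c.png

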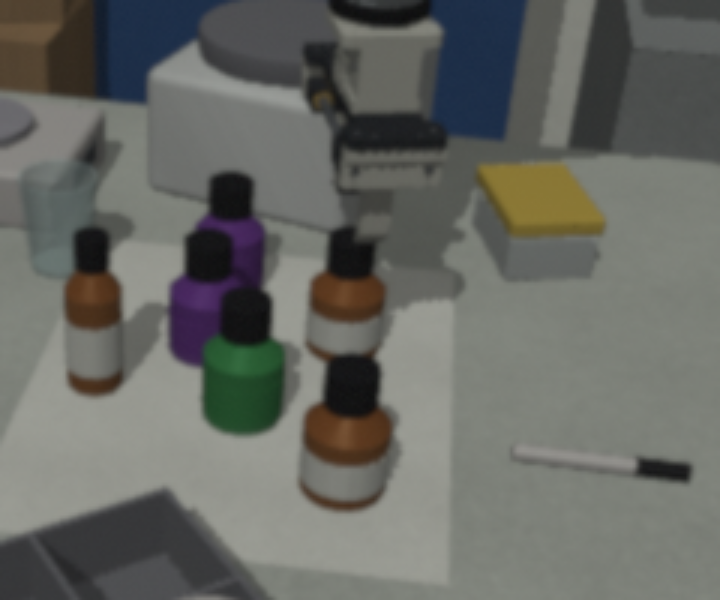

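```bash
python3 -c "
from h import *
print(proj('side',[[.4536,-.2752,.1227],[.4415,-.237,.1227],[.4657,-.3133,.1227],[.455,-.272,.105],[.433,-.08,.105]]), proj('top',[.455,-.272,.105]))
a=cv2.imread('pics/top1.png')[130:300,330:570];cv2.imwrite('pics/t1c.png',cv2.resize(a,None,fx=3,fy=3))
"
```

```text
[[368.8975096  131.92030415]
 [372.32430923 139.75103847]
 [365.66382954 124.55859494]
 [367.5268425  139.04851244]
 [368.02506669 182.40899798]] [[461.16267514 238.09385047]]
```

View pics/t1c.png

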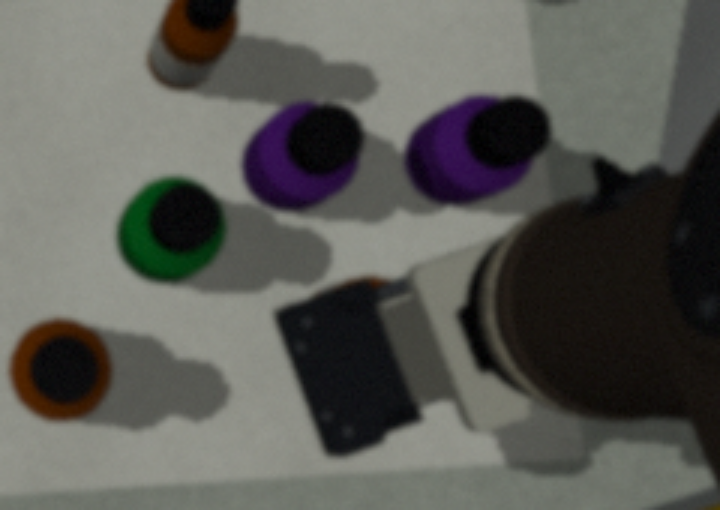

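The near finger appears where it should, at side (374,138), and the cap is centred between the jaws. I descend and close.

```bash
python3 -m pendant '[[[0.002,-0.003,0],[0,0,0],0.08],[[0,0,0.02],[0,0,0],0.08],[[0,0,0.02],[0,0,0],0.08],[[0,0,0.004],[0,0,0],0.08],[[0,0,0],[0,0,0],0.08],[[0,0,0],[0,0,0],0.03],[[0,0,0],[0,0,0],0.03],[[0,0,0],[0,0,0],0.03],[[0,0,0],[0,0,0],0.03],[[0,0,0],[0,0,0],0.03]]' 35; python3 -c "
from h import *
print(delta((*T['B'],.24)))"
```

```text
clock: 3.62
position: [0.4546, -0.2715, 0.0778]
ee_rot: [3.104, 0.481, 0.001]
force: [1.1, -1.9, 1.1]
width: 0.431
(array([ 0.0002,  0.0007, -0.1622]), 'pos', array([ 0.4546, -0.2715,  0.0778]), 'z', array([ 0., -0., -1.]), 'x', array([0.953, 0.303, 0.   ]), 't', 3.625)
```

```bash
python3 -m pendant '[[[0,0,-0.01],[0,0,0],0.03],[[0,0,-0.02],[0,0,0],0.03],[[0,0,-0.03],[0,0,0],0.03],[[0,0,-0.03],[0,0,0],0.03],[[0,0,-0.03],[0,0,0],0.03],[[0,0,-0.03],[0,0,0],0.03],[[0,0,-0.01],[0,0,0],0.03],[[0,0,0],[0,0,0],0.03]]'; python3 -c "
from h import *
print(delta((*T['c3'],.24)),delta((*T['c2'],.24)))"
```

```text
clock: 4.62
position: [0.4544, -0.271, 0.2377]
ee_rot: [3.104, 0.482, 0.0]
force: [0.5, 0.4, -4.2]
width: 0.431
(array([ 0.2515, -0.4457, -0.0023]), 'pos', array([ 0.4544, -0.271 ,  0.2377]), 'z', array([ 0., -0., -1.]), 'x', array([0.953, 0.303, 0.   ]), 't', 4.625) (array([ 0.2893, -0.3567, -0.0023]), 'pos', array([ 0.4544, -0.271 ,  0.2377]), 'z', array([ 0., -0., -1.]), 'x', array([0.953, 0.303, 0.   ]), 't', 4.625)
```

```bash
python3 -m pendant '[[[0.01,-0.018,0],[0,0,0],0.03],[[0.02,-0.035,0],[0,0,0],0.03],[[0.024,-0.043,0],[0,0,0],0.03],[[0.024,-0.043,0],[0,0,0],0.03],[[0.024,-0.043,0],[0,0,0],0.03],[[0.024,-0.043,0],[0,0,0],0.03],[[0.024,-0.043,0],[0,0,0],0.03],[[0.024,-0.043,0],[0,0,0],0.03],[[0.024,-0.043,0],[0,0,0],0.03],[[0.024,-0.043,0],[0,0,0],0.03]]'; python3 -m pendant '[[[0.018,-0.03,0],[0,0,0],0.03],[[0.01,-0.018,0],[0,0,0],0.03],[[0,0,0],[0,0,0],0.03],[[0,0,0],[0,0,0],0.03]]';python3 -c "
from h import *
print(delta((*T['c3'],.1)))"
```

```text
clock: 5.88
position: [0.5452, 0.1756, 0.2359]
ee_rot: [3.104, 0.481, -0.004]
force: [1.6, -1.0, -3.2]
width: 0.433
clock: 6.38
position: [0.5579, 0.2269, 0.2371]
ee_rot: [3.103, 0.479, -0.002]
force: [0.5, 0.0, -3.7]
width: 0.429
(array([ 0.0022, -0.0028,  0.137 ]), 'pos', array([0.5579, 0.2269, 0.2371]), 'z', array([-0.001, -0.002, -1.   ]), 'x', array([ 0.953,  0.301, -0.001]), 't', 6.375)
```

```bash
python3 -m pendant '[[[0.002,-0.003,0.01],[0,0,0],0.03],[[0,0,0.03],[0,0,0],0.03],[[0,0,0.03],[0,0,0],0.03],[[0,0,0.01],[0,0,0],0.03],[[0,0,0],[0,0,0],0.03],[[0,0,0],[0,0,0],0.03]]';python3 -c "
from h import *
print(delta((*T['c3'],.084)))
for n in('top','side'):
    p,d=arm.get_image(n); cv2.imwrite(f'pics/{n}2.png',p[:,:,::-1])
a=cv2.imread('pics/top2.png')[100:290,130:350];b=cv2.imread('pics/side2.png')[180:370,190:410];cv2.imwrite('pics/c2.png',cv2.resize(np.hstack([a,b]),None,fx=1.8,fy=1.8))
"
```

```text
clock: 7.12
position: [0.5597, 0.2325, 0.1589]
ee_rot: [-3.104, -0.481, -0.003]
force: [1.0, -0.3, -3.0]
width: 0.43
(array([-0.0016,  0.0022,  0.0749]), 'pos', array([0.5597, 0.2325, 0.1589]), 'z', array([ 0.002,  0.001, -1.   ]), 'x', array([0.953, 0.303, 0.002]), 't', 7.125)
```

View pics/c2.png

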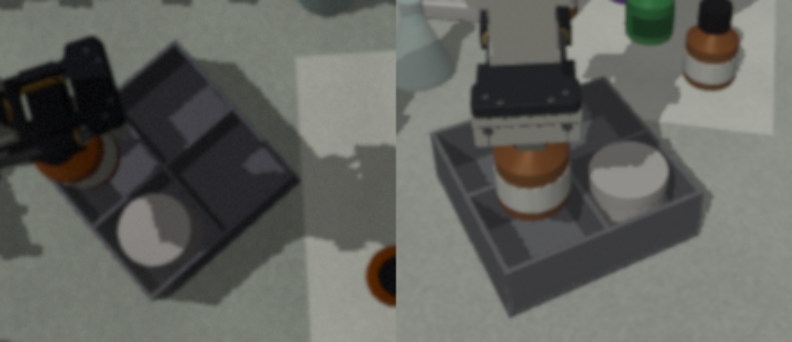

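The bottle hangs over the left cell (top about (175,190), side about (485,280)), with the jar in the neighbouring cell. I lower it.

```bash
python3 -m pendant '[[[-0.001,0.001,0.015],[0,0,0],0.03],[[0,0,0.02],[0,0,0],0.03],[[0,0,0.02],[0,0,0],0.03],[[0,0,0.008],[0,0,0],0.03],[[0,0,0.004],[0,0,0],0.03],[[0,0,0],[0,0,0],0.03],[[0,0,0],[0,0,0],0.03]]';python3 -c "
from h import *
print(delta((*T['c3'],.084)))"
```

```text
clock: 8.1
position: [0.5587, 0.2312, 0.0914]
ee_rot: [-3.104, -0.481, -0.002]
force: [-0.1, 0.0, -3.4]
width: 0.427
(array([-0.0001,  0.0012,  0.0074]), 'pos', array([0.5587, 0.2312, 0.0914]), 'z', array([ 0.001,  0.   , -1.   ]), 'x', array([0.953, 0.303, 0.001]), 't', 8.1)
```

```bash
python3 -m pendant '[[[0,0,0.003],[0,0,0],0.03],[[0,0,0.002],[0,0,0],0.03],[[0,0,0.001],[0,0,0],0.03],[[0,0,0],[0,0,0],0.03]]'; python3 -m pendant '[[[0,0,0.001],[0,0,0],0.03],[[0,0,0.001],[0,0,0],0.03],[[0,0,0],[0,0,0],0.03]]'
```

```text
clock: 8.6
position: [0.5582, 0.2309, 0.0846]
ee_rot: [3.104, 0.482, -0.0]
force: [-0.1, 0.1, -3.9]
width: 0.431
clock: 8.98
position: [0.559, 0.2311, 0.0838]
ee_rot: [-3.104, -0.481, -0.003]
force: [-1.4, -1.4, 6.6]
width: 0.434
```

The force went from −3.9 to +6.6 N, so the bottle is on the floor. I release and retreat.

```bash
python3 -m pendant '[[[0,0,0],[0,0,0],0.07],[[0,0,0],[0,0,0],0.07],[[0,0,0],[0,0,0],0.07],[[0,0,0],[0,0,0],0.07],[[0,0,-0.01],[0,0,0],0.07],[[0,0,-0.03],[0,0,0],0.07],[[0,0,-0.04],[0,0,0],0.07],[[0,0,-0.04],[0,0,0],0.07],[[0,0,0],[0,0,0],0.07]]';python3 -c "
from h import *
print(delta((*T['A'],.2)))"
```

```text
clock: 10.1
position: [0.5601, 0.2322, 0.207]
ee_rot: [-3.102, -0.481, -0.011]
force: [-0.3, 0.5, -0.3]
width: 0.762
(array([-0.2158,  0.2591,  0.0052]), 'pos', array([0.5601, 0.2322, 0.207 ]), 'z', array([ 0.006,  0.003, -1.   ]), 'x', array([0.953, 0.303, 0.007]), 't', 10.1)
```

```bash
python3 -m pendant '[[[-0.015,0.018,0],[0,0,0],0.08],[[-0.03,0.036,0],[0,0,0],0.08],[[-0.033,0.04,0],[0,0,0],0.08],[[-0.033,0.04,0],[0,0,0],0.08],[[-0.033,0.04,0],[0,0,0],0.08],[[-0.033,0.04,0],[0,0,0],0.08],[[-0.025,0.03,0],[0,0,0],0.08],[[-0.014,0.015,0.02],[0,0,0],0.08],[[0,0,0.05],[0,0,0],0.08],[[0,0,0],[0,0,0],0.08]]'; python3 -m pendant '[[[0,0,0],[0,0,0],0.08],[[0,0,0],[0,0,0],0.08]]';python3 -c "
from h import *
print(delta((*T['A'],.078)))
for n in('top','side'):
    p,d=arm.get_image(n); cv2.imwrite(f'pics/{n}3.png',p[:,:,::-1])
a=cv2.imread('pics/top3.png')[100:320,130:420];b=cv2.imread('pics/side3.png')[130:350,190:480];cv2.imwrite('pics/c3.png',cv2.resize(np.hstack([a,b]),None,fx=1.37,fy=1.37))
"
```

```text
clock: 11.35
position: [0.428, -0.0812, 0.1304]
ee_rot: [-3.103, -0.481, 0.01]
force: [1.2, 0.6, -0.4]
width: 0.87
clock: 11.6
position: [0.4321, -0.0811, 0.1342]
ee_rot: [3.104, 0.482, 0.004]
force: [-0.3, -0.4, -0.3]
width: 0.871
(array([ 0.0011, -0.0008,  0.0562]), 'pos', array([ 0.4321, -0.0811,  0.1342]), 'z', array([ 0.002, -0.   , -1.   ]), 'x', array([0.953, 0.304, 0.002]), 't', 11.6)
```

View pics/c3.png

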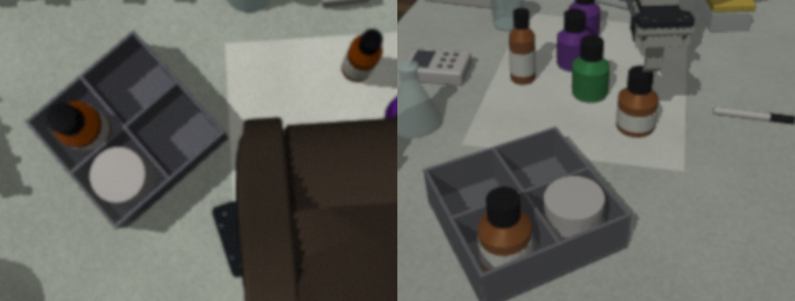

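The first bottle stands upright in the left cell (top about (185,188)). The gripper is above the second amber bottle (side about (655,205)). I descend and grip.

```bash
python3 -m pendant '[[[0.001,-0.001,0.01],[0,0,0],0.08],[[0,0,0.02],[0,0,0],0.08],[[0,0,0.02],[0,0,0],0.08],[[0,0,0.006],[0,0,0],0.08],[[0,0,0],[0,0,0],0.08],[[0,0,0],[0,0,0],0.03],[[0,0,0],[0,0,0],0.03],[[0,0,0],[0,0,0],0.03],[[0,0,0],[0,0,0],0.03],[[0,0,0],[0,0,0],0.03]]' 35; python3 -c "
from h import *
print(delta((*T['A'],.24)))"
```

```text
clock: 12.95
position: [0.4316, -0.0802, 0.0768]
ee_rot: [3.104, 0.481, 0.0]
force: [-0.1, -0.6, 0.6]
width: 0.433
(array([ 0.0014,  0.0003, -0.1632]), 'pos', array([ 0.4316, -0.0802,  0.0768]), 'z', array([ 0., -0., -1.]), 'x', array([0.953, 0.303, 0.   ]), 't', 12.95)
```

```bash
python3 -m pendant '[[[0,0,-0.01],[0,0,0],0.03],[[0,0,-0.02],[0,0,0],0.03],[[0,0,-0.03],[0,0,0],0.03],[[0,0,-0.03],[0,0,0],0.03],[[0,0,-0.03],[0,0,0],0.03],[[0,0,-0.01],[0,0,0],0.03],[[0,0,0],[0,0,0],0.03]]'; python3 -c "
from h import *
print(delta((*T['c1'],.2)))"
```

```text
clock: 13.82
position: [0.4316, -0.0801, 0.2069]
ee_rot: [3.104, 0.481, 0.001]
force: [0.4, 0.8, -1.4]
width: 0.431
(array([ 0.1635, -0.1303,  0.0069]), 'pos', array([ 0.4316, -0.0801,  0.2069]), 'z', array([ 0.001, -0.   , -1.   ]), 'x', array([0.953, 0.303, 0.001]), 't', 13.825)
```

```bash
python3 -m pendant '[[[0.013,-0.01,0],[0,0,0],0.03],[[0.025,-0.02,0],[0,0,0],0.03],[[0.03,-0.024,0],[0,0,0],0.03],[[0.03,-0.024,0],[0,0,0],0.03],[[0.03,-0.024,0],[0,0,0],0.03],[[0.022,-0.018,0],[0,0,0],0.03],[[0.013,-0.01,0],[0,0,0],0.03],[[0,0,0.02],[0,0,0],0.03],[[0,0,0.03],[0,0,0],0.03],[[0,0,0],[0,0,0],0.03]]'; python3 -m pendant '[[[0,0,0],[0,0,0],0.03],[[0,0,0],[0,0,0],0.03]]';python3 -c "
from h import *
print(delta((*T['c1'],.083)))
for n in('top','side'):
    p,d=arm.get_image(n); cv2.imwrite(f'pics/{n}4.png',p[:,:,::-1])
a=cv2.imread('pics/top4.png')[100:290,130:350];b=cv2.imread('pics/side4.png')[180:370,190:410];cv2.imwrite('pics/c4.png',cv2.resize(np.hstack([a,b]),None,fx=1.8,fy=1.8))
"
```

```text
clock: 15.08
position: [0.5453, 0.0919, 0.1541]
ee_rot: [3.104, 0.481, -0.01]
force: [-0.4, -0.1, -2.0]
width: 0.429
clock: 15.32
position: [0.5482, 0.0932, 0.1579]
ee_rot: [-3.105, -0.481, -0.003]
force: [-0.6, 0.4, -1.9]
width: 0.428
(array([-0.0002, -0.0004,  0.0749]), 'pos', array([0.5482, 0.0932, 0.1579]), 'z', array([ 0.002,  0.   , -1.   ]), 'x', array([0.953, 0.303, 0.002]), 't', 15.325)
```

View pics/c4.png

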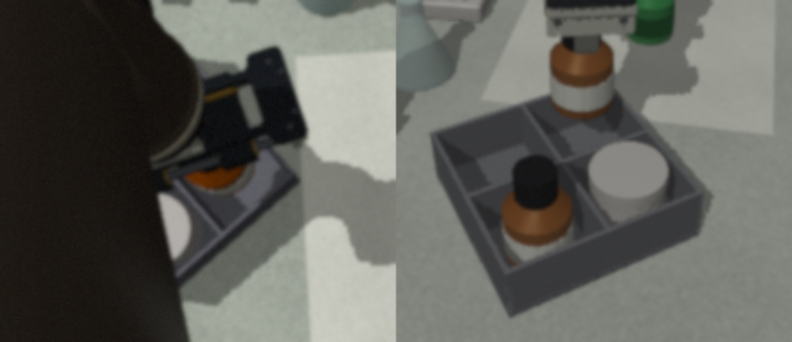

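The second bottle hangs over the right-hand empty cell (top about (250,195), side about (513,235)). The first is still standing. I lower it.

```bash
python3 -m pendant '[[[0,0,0.015],[0,0,0],0.03],[[0,0,0.02],[0,0,0],0.03],[[0,0,0.02],[0,0,0],0.03],[[0,0,0.008],[0,0,0],0.03],[[0,0,0.004],[0,0,0],0.03],[[0,0,0],[0,0,0],0.03],[[0,0,0],[0,0,0],0.03]]'; python3 -m pendant '[[[0,0,0.003],[0,0,0],0.03],[[0,0,0.002],[0,0,0],0.03],[[0,0,0.001],[0,0,0],0.03],[[0,0,0],[0,0,0],0.03]]'
```

```text
clock: 16.3
position: [0.5479, 0.0933, 0.0903]
ee_rot: [-3.104, -0.481, -0.002]
force: [0.2, 0.1, -1.9]
width: 0.428
clock: 16.8
position: [0.5474, 0.0932, 0.0836]
ee_rot: [3.104, 0.481, -0.0]
force: [-1.0, -0.3, -2.6]
width: 0.431
```

```bash
python3 -m pendant '[[[0,0,0.001],[0,0,0],0.03],[[0,0,0.001],[0,0,0],0.03],[[0,0,0],[0,0,0],0.03]]'
```

```text
clock: 17.18
position: [0.5481, 0.0932, 0.0828]
ee_rot: [3.104, 0.481, 0.002]
force: [-1.3, -1.7, 9.8]
width: 0.43
```

The force turned to +9.8 N, so this bottle is on the floor too. I release and go up and back, clear of the crate.

```bash
python3 -m pendant '[[[0,0,0],[0,0,0],0.07],[[0,0,0],[0,0,0],0.07],[[0,0,0],[0,0,0],0.07],[[0,0,0],[0,0,0],0.07],[[0,0,-0.01],[0,0,0],0.07],[[0,0,-0.03],[0,0,0],0.07],[[0,0,-0.04],[0,0,0],0.07],[[0,0,-0.04],[0,0,0],0.07],[[0,0,-0.04],[0,0,0],0.07],[[0,0,0],[0,0,0],0.07]]'; python3 -m pendant '[[[-0.03,0.04,0],[0,0,0],0.07],[[-0.03,0.05,0],[0,0,0],0.07],[[-0.03,0.05,0],[0,0,0],0.07],[[-0.03,0.05,0],[0,0,0],0.07],[[-0.03,0.05,0],[0,0,0],0.07],[[-0.02,0.04,0],[0,0,0],0.07],[[0,0,0],[0,0,0],0.07],[[0,0,0],[0,0,0],0.07]]'
python3 - <<'E'
from h import *
for n in('top','side'):
    p,d=arm.get_image(n); cv2.imwrite(f'pics/{n}5.png',p[:,:,::-1])
    W=cloud(n,d)
    for k,(x,y) in dict(T,slim=(.644,-.172)).items():
        m=(np.hypot(W[...,0]-x,W[...,1]-y)<.035)&(W[...,2]>.098)&(W[...,2]<.15)
        if m.sum()>10:
            P=W[m]; P=P[P[:,2]>np.percentile(P[:,2],95)-.006]; print(n,k,m.sum(),P.mean(0).round(3),"z range",np.percentile(P[:,2],[5,50,95]).round(4))
a=cv2.imread('pics/top5.png')[90:310,130:420];b=cv2.imread('pics/side5.png')[130:350,190:480];cv2.imwrite('pics/c5.png',cv2.resize(np.hstack([a,b]),None,fx=1.37,fy=1.37))
E
```

```text
clock: 18.42
position: [0.5493, 0.0939, 0.2457]
ee_rot: [-3.104, -0.481, -0.011]
force: [0.9, 0.2, -0.0]
width: 0.765
clock: 19.42
position: [0.4701, -0.2243, 0.2413]
ee_rot: [-3.103, -0.482, 0.001]
force: [0.1, 0.1, 0.5]
width: 0.766
top c1 413 [0.549 0.092 0.11 ] z range [0.1078 0.1098 0.1115]
top c3 432 [0.558 0.227 0.11 ] z range [0.1073 0.1096 0.1113]
top slim 323 [ 0.645 -0.173  0.133] z range [0.131  0.1336 0.1352]
side c1 342 [0.55  0.096 0.111] z range [0.1076 0.111  0.1124]
side c3 497 [0.559 0.231 0.111] z range [0.1081 0.1109 0.1124]
side slim 242 [ 0.646 -0.168  0.134] z range [0.1301 0.1342 0.1358]
```

View pics/c5.png

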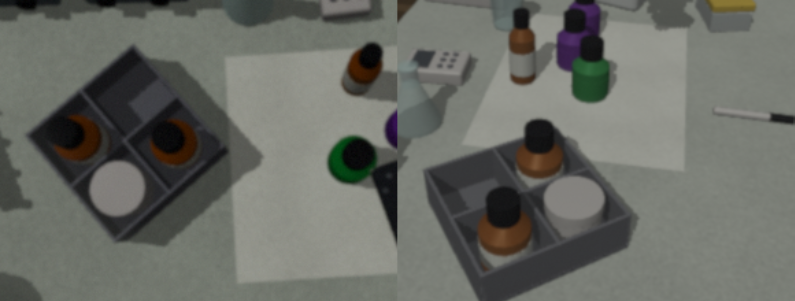

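Both amber bottles are upright in their own cells. The cap tops are at 0.110–0.111 m; I expect 0.111 m on a 6 mm floor. The slim bottle has not moved and the arm is clear, so I hand the job in.

```bash
python3 -c "
from cell import arm
print(arm.sign_off())"
```

```text
the job is handed in; nothing more can be done
None
```

I put both short, wide amber bottles into the grey crate, each in its own empty cell. I gripped each by the cap and let go only once the wrist force showed it was resting on the floor (+6.6 N and +9.8 N). I handed the job in at about 19.5 s; the hand-in reports no verdict.

The last pictures from both cameras show both bottles upright, with cap tops at 0.110–0.111 m, where 0.111 m means standing on the crate floor. The slim bottle is still at (0.645, -0.17), within about 2 mm of where it started. The gripper was clear of everything, and no check failed. The two cameras disagree by up to about 4–5 mm in y, which is small next to the 14 mm of room around each bottle.

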